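# Free the tube rocker's platform: stroke to zero, then wedge it off its bumpers

### The job

I need to change the bumpers under the low front edge of the tube rocker. First turn the small black stroke knob until the pointer lines up with the long zero mark on its dial, which makes the drive let go of the platform; then take the grey levelling wedge, slide it nose first along the worktop under the middle of the platform's front bar until the platform just lifts clear of both bumpers (about 2 to 3 mm of gap at the bumpers), and finish there still gripping the wedge, so that the wedge alone holds the platform up. Leave everything else on the worktop where it is.

Things in the scene. Friction and masses are not known exactly. Their poses are not given: they have to be found in the camera images.
- rocker: White tube rocker, fixed. Origin: on the worktop below the middle of the tilt axle (axle along y, 48 mm up); +x to its back, +y left seen from the robot. Platform: x -95..95, y -60..60 mm, high rear edge up to z 85. Control box on the right: x -130..40, y -168..-68, top z 44 mm. Two forward legs, y 39..59 and -59..-39, x -79..-13, each with a black rubber bumper at x -60 mm.
- platform_edge (a point): Middle of the underside of the platform's steel front bar (120 mm long along y, lower edge rounded to 4 mm radius), which the wedge lifts. At rest x = -91, y = 0, z = 22 mm in the rocker's frame; it rises about 9 mm for 0.1 rad of platform tilt.
- platform (a joint): Tilt of the 190 x 120 mm platform with the grooved black mat, rad: 0 = front down on the bumpers, as at the start; grows as the front rises. 0.04 is a gap of 2.4 mm at the bumpers. Its weight presses on the wedge with 5 to 9 N. While stroke is set a catch in the drive holds it down (it gives under 0.02 to a push of 20 N); with the pointer on the zero mark it is free.
- knob_grip (a point): On the vertical axis of the black stroke knob, at the height to grip, 69 mm above the worktop; x = -92, y = -118 mm of the rocker. The grip is an upright bar 34 mm long, 11 mm thick, z 52..78 mm, on a round skirt of 33 mm diameter (z 47..53); pinch it across its thickness from above. This frame's x axis is the bar's length and turns with the knob.
- knob (a joint): Angle of the stroke knob, rad, counter-clockwise seen from above; 0 = zero stroke, where the bar points along the rocker's x. It starts between 1.25 and 1.9, so it must be turned clockwise. It is stiff (0.06 N m) and stays where it is left; stops at -0.6 and 2.2.
- pointer (a joint): Angle of the black pointer on the dial behind the knob, rad, counter-clockwise seen from above; geared to the knob, it turns the same way half as far. 0 = on the long zero mark (it then points along the rocker's +x, to the back).
- pointer_tip (a point): Tip of the pointer, 46 mm from its pivot (pivot in the rocker's frame: x = -50, y = -118 mm).
- zero_mark (a point): Inner end of the long zero mark of the dial: the middle one of nine black marks 15 degrees apart, 16 mm long where the others are 6 mm.
- wedge: Loose grey plastic levelling wedge, 125 x 36 mm. Origin: centre of its underside; +x to the nose. Top 12 mm high at the nose (x 62.5 mm), rising 1 in 4 to 32 mm at x -17.5. Solid tail block (centre of mass, x -34) to grip across y: x -62.5..-16.5, 46 mm high. Starts left or right before the rocker. Meets the resting bar with the nose 40 mm past it; 10 mm more lifts the bar 2.5 mm (0.027 rad).
- capillary_box: Bystander: flat white carton 55 x 95 x 28 mm on the worktop, in the place to the left or right that the wedge has not got. Origin: centre of the underside. Leave it.
- tube_rack: Bystander: blue rack 36 x 160 x 62 mm with three tubes on the left, origin: centre of the underside. Leave it.
- saline_bottle: Bystander: small bottle with a blue cap, 34 mm wide, 79 mm high, on the left. Origin: centre of the underside. Leave it.
- lancet_box: Bystander: white carton 52 x 72 x 60 mm on the far left. Origin: centre of the underside. Leave it.
- channel (a point): On the worktop at the mouth of the open channel, 78 mm wide, between the two legs, where the wedge slides in: x = -95, y = 0 of the rocker, below the platform's front rim (top 47 mm high at rest); x axis as the rocker's. The channel ends 77 mm further in. Tall analysers stand to the left (world y over 0.08 where x is over 0.47, overhanging from z 0.08) and right (y under -0.38, x over 0.40).
- pen_1: Bystander: green and white pen, 135 mm long, near the front edge on the right. Origin: centre of the underside. Leave it.
- glucose_meter: Bystander: white hand-held meter 174 x 78 x 48 mm lying on its grey dock (38 mm high), right of the rocker. Origin: centre of the meter's underside. Leave it.

How it is judged (in metres and radians):
On the way, in this order (a step that is already met when the one before it is completed fails the run):
1. the pointer stands on the zero mark, the platform still down on its bumpers (value of joint pointer between -0.08 and 0.08 rad and value of joint platform below 0.012 rad), for 0.3 s.
2. the wedge, in the gripper, has lifted the platform off its bumpers (value of joint platform above 0.018 rad and contact force between wedge and platform above 1 N and contact force between the fingers and wedge above 1 N), for 0.2 s.
At the end, for the whole second after the job is handed in: Platform still, 0.018 to 0.078 rad above rest (1.1 to 4.7 mm gap at the bumpers), carried by the wedge, which lies flat (within 0.1 rad and 6 mm) on the worktop and is gripped (over 2 N); robot not touching the rocker; pointer within 0.08 rad of the mark; bystanders moved under 20 mm (value of joint platform between 0.018 and 0.078 rad and value of joint pointer between -0.08 and 0.08 rad and contact force between wedge and platform above 1 N and contact force between the fingers and wedge above 2 N and contact force between each of the arm, the fingers and rocker below 0.5 N and angle between wedge's own z axis and vertical below 0.1 rad and height (world z) of wedge below 0.006 m and linear speed of wedge below 0.01 m/s and velocity of joint platform between -0.03 and 0.03 rad/s); the arm keeps its last pose, push and grip.
It fails at once if a bystander was pushed more than 20 mm (distance of any of capillary_box, tube_rack, saline_bottle, lancet_box, pen_1, glucose_meter from where it was at the start of the episode above 0.02 m).
It also fails if it takes over 72 s, if anything falls off the work surface, if the arm or the gripper's body presses on something with over 40 N, if the wrist force passes 120 N, or if a joint passes its speed limit or range.

### The arm

A 6-joint arm with a two-finger parallel gripper is mounted at the origin on a cart in front of the work surface, level with it; the furniture and walls round the work are solid. World frame = base frame: x ahead of the robot, y to its left, z up, the work surface at z = 0. Lengths are in mm, angles in rad, forces in N, time in s.
With the tool pointing down it reaches from about 350 to 975 mm from the base axis. Payload 7.1 kg.
Tool frame: the origin (TCP) lies midway between the tips of the shut fingers; the grasp point (between the pads) lies 19 mm behind it (ctrl.grip_depth is the distance from the TCP to the grasp point, in mm); z points along the fingers, y is the line along which they close (so a half turn about z gives the same grasp; the last joint's range is limited). The gripper opens to 88 mm and grips with 3 to 60 N. Pads are 20 mm wide; open, the fingers measure 115 mm over their backs; the gripper's body (75 mm by 178 mm) begins 61 mm behind the grasp point.
Start: joints at [1.112, 0.423, 1.63, -0, 1.089, -0.019], TCP at [266.067, 565.52, 222.675] pointing down, gripper open.
Joint ranges: [-3, 3], [-0.9, 2.11], [0.09, 2.58], [-1.31, 4.45], [0.11, 2.69], [-2.54, 2.54]. Speed limits (rad/s): [2.39, 2.39, 3.01, 3.14, 3.14, 3.14].

### API

Orientations are given as a rotation vector (axis times angle).
In Python, from workcell import ctrl, cams gives the robot as it stands.
- The arm moves only by the tool move_arm, never from a script. Its argument "steps" is a list of rows, each a list of 3 entries, a list of its own where there are three numbers: the shift along the tool's x, y, z in units of 25 mm (1.0 is 25 mm), then the turn about the tool's z in units of 5 degrees (1.0 is 5 degrees), then the closure, from 0 (fully open) to 1 (shut). A call has 1 to 20 rows; each row shifts and turns the commanded pose from where the row before left it, along the tool's axes as they then stand; what a row does not reach is not made up. A row lasts 1/12 s, in which the tool goes at most 41.7 mm and 7.16 degrees, less where a joint would pass 70% of its speed; a pose out of reach is approached as far as the arm can. A call is refused whole if a number of a shift passes 1 or a number of a turn 1, either way. A call with a gripper value outside its range is refused whole. The fingers move at their own pace and stop on an object; the grip force is fixed at half the most. Time passes only in rows, so rows that do not move let the fingers close. It gives the time, the measured TCP pose, the force, the opening and the grip force at its end, in the units of the state.
- ctrl.get_obs(): the state, without advancing time (a new reading comes with each control period).
- cams.get_image(name): name is "scene" or "top" or "wrist"; returns a dict with "image" (420x560x3 uint8, red, green, blue), "camera_matrix" (3x3 intrinsics, pixels), "xyz" and "rotation" of the camera in the world; the wrist camera has in their place "mount" (4x4, takes a point from camera to tool coordinates, whose origin is the TCP and whose axes are the flange's). Camera axes: x right, y down, z forward; pixel columns grow to the right and rows downward; lengths in mm; the calibration is good to about 2 mm. A picture is of the moment at which its call begins: read the wrist's pose just before it. There is no depth.
- ctrl.close_job(): hands the job in; it is judged then, once.
Trained networks look in the newest picture that a camera, given by its name, has taken for a name from the list of things; names that differ only in an ending like _2 or _b are one class to them, and where a whole thing is asked for, a point or a joint stands for the part that bears it (a point fixed in the world has none). Each returns a list of dicts, best first, with "p" (0 to 1); they miss things now and then, are a little off and sometimes report something else, mostly with a low value. They report only what shows in the picture. A call takes as long as a camera call.
- cams.boxes_of(camera, thing): "rect" ([centre column, centre row, width, height] in pixels, round what is visible of it).
- cams.cut_out(camera, thing): "pixels" (420x560 bool, what is visible of it) and "rect" ([centre column, centre row, width, height] in pixels, round what is visible of it).
The state is a dict: "t": time; "qpos": joint angles; "qvel": joint speeds; "joint_torque": joint torques, N m; "ee_pos": TCP position; "orientation": TCP orientation; "ft_force": force on the tool from outside, world axes, zero at the start; "moment": the same for the moment, N m; "width": finger opening in mm; "grasp_force": force on a finger pad.
Only numpy, scipy, OpenCV 4.12 (cv2) and the standard library are available. Lean on these libraries where they do the work, as an engineer would, in place of code of your own. Each camera call takes 0.05 s, during which the arm holds its last target. There are 200 camera calls.

## Working session

There is one attempt and no reset: what is moved stays moved. The work goes in short steps, Python scripts to look and compute and a tool call to move; the robot and the scene stay as the last step left them, time stands still between calls to the robot, and variables do not carry over. Pictures are saved under pics/ and viewed, at most 12 in all, crops included, and the job is handed in when it is done.

Besides the shell and the picture viewer there is one more tool, called after "Request:" by a JSON object that holds its "op" and its "data", one argument or row to a line. move_arm: Moves the arm, as the interface text tells. Its arguments: {"type":"object","properties":{"steps":{"type":"array"}},"required":["steps"]}

```bash
mkdir -p pics
cat > h.py <<'E'
import numpy as np, cv2
from workcell import ctrl, cams
from scipy.spatial.transform import Rotation as R
def grab(n,fn=None):
    o=ctrl.get_obs(); d=cams.get_image(n)
    if fn: cv2.imwrite('pics/'+fn,d['image'][...,::-1])
    if n=='wrist':
        T=np.eye(4);T[:3,:3]=R.from_rotvec(o['orientation']).as_matrix();T[:3,3]=o['ee_pos']
        M=T@np.array(d['mount']);d['xyz']=M[:3,3];d['rotation']=M[:3,:3]
    d['rotation']=np.array(d['rotation']);d['xyz']=np.array(d['xyz']);d['K']=np.array(d['camera_matrix'])
    return d
def world(d,uv,z):
    uv=np.atleast_2d(uv).astype(float)
    r=np.c_[uv,np.ones(len(uv))]@np.linalg.inv(d['K']).T@d['rotation'].T
    return d['xyz']+r*((z-d['xyz'][2])/r[:,2])[:,None]
def proj(d,P):
    p=(np.atleast_2d(P)-d['xyz'])@d['rotation']@d['K'].T
    return p[:,:2]/p[:,2:]
E
python3 - <<'E'
from h import *
np.set_printoptions(precision=1,suppress=True)
ims=[]
o=ctrl.get_obs();print(o)
for n in ['top','scene']:
    d=grab(n,n+'0.png');print(n,d['xyz'],d['rotation'].tolist(),d['K'].tolist())
    for t in ['rocker','wedge','knob','pointer','platform','capillary_box','tube_rack','saline_bottle','pen_1','glucose_meter','zero_mark','pointer_tip','knob_grip']:
        print(t,[(np.round(b['rect'],1).tolist(),round(b['p'],2)) for b in cams.boxes_of(n,t)[:2]])
E
```

```text
{'t': 0.0, 'qpos': array([ 1.1,  0.4,  1.6, -0. ,  1.1, -0. ]), 'qvel': array([-0., -0., -0., -0.,  0., -0.]), 'joint_torque': array([ -0. , -54.5, -27.4,   0.1,   0. ,  -0. ]), 'ee_pos': array([265.8, 565. , 221.9]), 'orientation': array([-0.7, -3.1,  0. ]), 'ft_force': array([0.5, 0.1, 0.1]), 'moment': array([-0. , -0. , -0.1]), 'grasp_force': 0.0, 'width': 87.61594678066487}
top [-149.1 -191.1 1571.9] [-2.240721222201119, 1.5618272157606818, -0.3532967263392121] [[434.89664142731675, 0.0, 278.739993044393], [0.0, 434.89664142731675, 209.56352929988864], [0.0, 0.0, 1.0]]
rocker [([322.1, 209.8, 62.1, 71.8], 0.59)]
wedge [([238.1, 233.2, 29.5, 20.6], 0.93)]
knob [([332.9, 226.8, 11.0, 6.8], 0.53)]
pointer []
platform [([311.4, 198.9, 45.0, 51.7], 0.67), ([332.3, 229.1, 10.0, 13.4], 0.47)]
capillary_box [([331.2, 265.2, 30.2, 20.4], 0.93)]
tube_rack [([185.4, 213.1, 19.0, 16.0], 0.66)]
saline_bottle [([209.9, 225.2, 9.9, 8.2], 0.41)]
pen_1 [([410.1, 298.4, 39.7, 18.5], 0.61)]
glucose_meter [([375.8, 240.8, 36.2, 49.1], 0.79)]
zero_mark [([320.6, 208.1, 65.7, 71.8], 0.96)]
pointer_tip []
knob_grip []
scene [-547.3 -818.6  954.7] [-1.9619524779575417, 0.9267781884452105, -0.5112792270746483] [[492.46425864140497, 0.0, 289.03472515671547], [0.0, 492.46425864140497, 216.52450318213752], [0.0, 0.0, 1.0]]
rocker [([340.7, 231.9, 76.2, 72.9], 0.82)]
wedge [([240.8, 234.3, 37.1, 12.6], 0.89)]
knob [([345.5, 244.5, 5.3, 7.4], 0.62)]
pointer []
platform [([328.4, 220.8, 60.9, 47.6], 0.95)]
capillary_box [([328.4, 281.5, 36.2, 26.0], 0.65)]
tube_rack [([189.4, 195.9, 36.9, 16.6], 0.59)]
saline_bottle [([215.2, 218.9, 5.5, 20.9], 0.61), ([331.8, 217.9, 60.5, 48.6], 0.58)]
pen_1 [([416.5, 332.5, 52.0, 30.3], 0.76)]
glucose_meter [([387.1, 264.7, 48.1, 41.2], 0.91), ([217.8, 217.8, 8.4, 24.5], 0.25)]
zero_mark [([339.0, 233.4, 74.8, 70.5], 0.78)]
pointer_tip []
knob_grip [([339.1, 231.1, 74.9, 72.9], 0.16)]
```

```bash
sed -i "s/d\['rotation'\]=np.array(d\['rotation'\]);/r=np.array(d['rotation']);d['rotation']=r if r.shape==(3,3) else R.from_rotvec(r).as_matrix();/" h.py
python3 - <<'E'
from h import *
np.set_printoptions(precision=1,suppress=True)
d=grab('top')
im=d['image'][...,::-1]
c=im[160:310,160:360]
cv2.imwrite('pics/topc.png',cv2.resize(c,None,fx=4,fy=4,interpolation=cv2.INTER_CUBIC))
for n,uv,z in [('wedge',(238.1,233.2),20),('rocker',(322.1,209.8),40),('platform',(311.4,198.9),60),('knob',(332.9,226.8),70),('cap',(331.2,265.2),28)]: print(n,world(d,uv,z))
d=grab('wrist');print(d['mount'],d['K'],d['xyz'])
E
```

```text
wedge [[421.2 212.   20. ]]
rocker [[619.9 -64.9  40. ]]
platform [[641.1 -12.4  60. ]]
knob [[ 550.4 -127.8   70. ]]
cap [[ 417.8 -166.6   28. ]]
[[  -0.    -1.    -0.3   82.1]
 [   1.    -0.     0.    -0.9]
 [  -0.    -0.3    1.  -163.1]
 [   0.     0.     0.     1. ]] [[340.5   0.  279.3]
 [  0.  340.5 214.5]
 [  0.    0.    1. ]] [191.4 599.6 385.7]
```

View pics/topc.png

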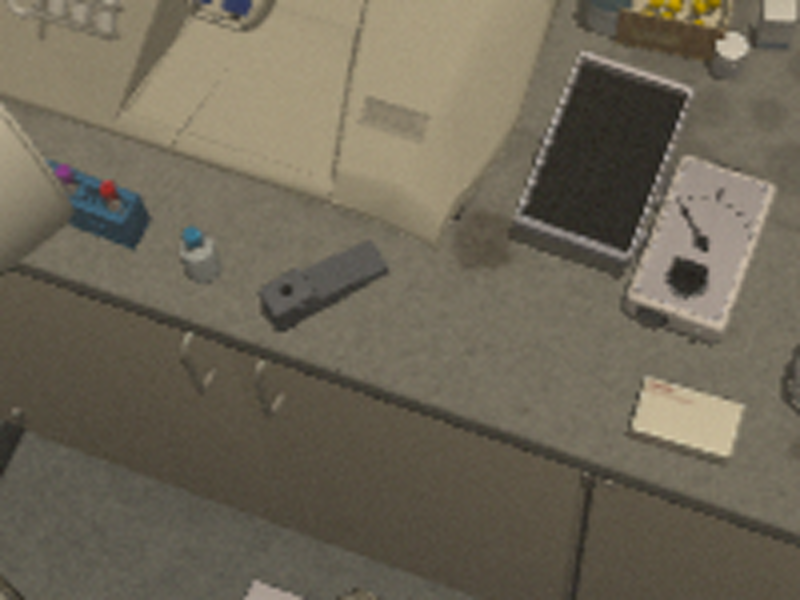

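The view shows the wedge lying left with its tail at crop (285,295) and its nose toward the rocker at (375,255). The rocker is on the right, with the knob at (688,275), its pointer up-left, and the mark at (718,195). I'll move over it for a closer look with the wrist camera.

Request:
{"op": "move_arm", "data": {
  "steps": [
    [[0,0,0],1,0],
    [[0,0,0],1,0],
    [[0,0,0],1,0],
    [[0,0,0],1,0],
    [[0,0,0],1,0],
    [[0,0,0],1,0],
    [[0,0,0],1,0],
    [[0,0,0],1,0],
    [[0,0,0],1,0],
    [[0,0,0],1,0],
    [[0,0,0],1,0],
    [[0,0,0],1,0],
    [[0,0,0],1,0],
    [[-1,0.2,0],0,0],
    [[-1,0.2,0],0,0],
    [[-1,0.2,0],0,0],
    [[-1,0.2,0],0,0],
    [[-1,0.2,0],0,0],
    [[-1,0.2,0],0,0],
    [[-1,0.2,0],0,0]
  ]
}}

```text
t: 3.17
ee_pos: [300.6, 389.2, 222.8]
orientation: [2.225, 2.218, 0.0]
ft_force: [0.9, -0.3, -0.3]
width: 87.7
grasp_force: 0.0
```

Request:
{"op": "move_arm", "data": {
  "steps": [
    [[-1,0.2,0],0,0],
    [[-1,0.2,0],0,0],
    [[-1,0.2,0],0,0],
    [[-1,0.2,0],0,0],
    [[-1,0.2,0],0,0],
    [[-1,0.2,0],0,0],
    [[-1,0.2,0],0,0],
    [[-1,0.2,0],0,0],
    [[-1,0.2,0],0,0],
    [[-1,0.2,0],0,0],
    [[-1,0.2,0],0,0],
    [[-1,0.2,0],0,0],
    [[-1,0.2,0],0,0],
    [[-1,0.2,0],0,0],
    [[-1,0.2,0],0,0],
    [[0,0,0],0,0],
    [[0,0,0],0,0]
  ]
}}

```text
t: 4.58
ee_pos: [374.4, 14.3, 222.8]
orientation: [2.229, 2.214, 0.001]
ft_force: [-0.0, -0.3, 0.3]
width: 87.9
grasp_force: 0.0
```

Run:
```python
from h import *
np.set_printoptions(precision=2,suppress=True)
o=ctrl.get_obs();print(o['t'],o['ee_pos'],R.from_rotvec(o['orientation']).as_matrix(),o['qpos'])
d=grab('wrist','w1.png');np.save('w1.npy',{k:d[k] for k in('xyz','rotation','K')},allow_pickle=True)
for t in ['rocker','wedge','knob','pointer','platform','capillary_box']:
    print(t,[(np.round(b['rect'],1).tolist(),round(b['p'],2)) for b in cams.boxes_of('wrist',t)[:2]])
```

```text
4.5833 [374.35  14.32 222.83] [[ 0.01  1.    0.  ]
 [ 1.   -0.01  0.  ]
 [ 0.    0.   -1.  ]] [0.01 0.04 2.14 0.   0.96 0.01]
rocker [([478.4, 235.3, 163.1, 179.8], 0.66), ([441.7, 309.0, 31.6, 26.3], 0.41)]
wedge [([364.2, 25.6, 76.2, 44.6], 0.75)]
knob [([440.9, 311.6, 26.5, 28.7], 0.97)]
pointer [([489.4, 296.1, 29.0, 22.1], 0.44)]
platform [([498.2, 214.3, 123.6, 125.2], 0.87), ([477.8, 235.0, 161.5, 175.8], 0.73)]
capillary_box [([319.8, 316.2, 46.7, 60.3], 0.71)]
```

View pics/w1.png

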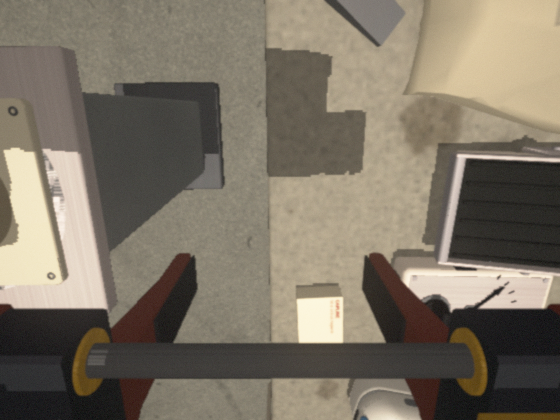

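The wrist view shows the knob near (441,312), half hidden by a finger, with the rocker on the right and the wedge at the top (364,25). I'll move over the dial for a clear measurement.

Request:
{"op": "move_arm", "data": {
  "steps": [
    [[-1,0,0],0,0],
    [[-1,0,0],0,0],
    [[-1,1,0],0,0],
    [[0,1,0],0,0],
    [[0,1,0],0,0],
    [[0,1,0],0,0],
    [[0,1,0],0,0],
    [[0,1,0],0,0],
    [[0,0.5,0],0,0],
    [[0,0,0],0,0],
    [[0,0,0],0,0]
  ]
}}

```text
t: 5.85
ee_pos: [536.1, -59.8, 222.1]
orientation: [-2.223, -2.218, 0.001]
ft_force: [0.1, -0.4, -0.5]
width: 88.0
grasp_force: 0.0
```

Run:
```python
from h import *
np.set_printoptions(precision=2,suppress=True)
o=ctrl.get_obs();print(o['t'],o['ee_pos'])
d=grab('wrist','w2.png');np.save('w2.npy',{k:d[k] for k in('xyz','rotation','K')},allow_pickle=True)
for t in ['rocker','wedge','knob','pointer','platform']:
    print(t,[(np.round(b['rect'],1).tolist(),round(b['p'],2)) for b in cams.boxes_of('wrist',t)[:2]])
for t in ['knob','pointer']:
  for b in cams.cut_out('wrist',t)[:1]:
    ys,xs=np.nonzero(b['pixels']);print(t,b['p'],cv2.minAreaRect(np.c_[xs,ys].astype(np.float32)))
```

```text
5.85 [536.08 -59.83 222.15]
rocker [([388.2, 178.8, 263.9, 223.7], 0.65)]
wedge [([294.2, 256.9, 33.2, 42.8], 0.63)]
knob [([294.7, 256.7, 32.8, 40.6], 0.7)]
pointer [([343.2, 241.8, 35.9, 30.9], 0.6)]
platform [([406.1, 144.9, 233.1, 142.2], 0.87)]
knob 0.97 ((294.0578308105469, 256.9361877441406), (38.62168884277344, 30.995403289794922), 60.64224624633789)
pointer 0.62 ((341.7301940917969, 242.70567321777344), (7.801547527313232, 49.63504409790039), 47.48955535888672)
```

View pics/w2.png

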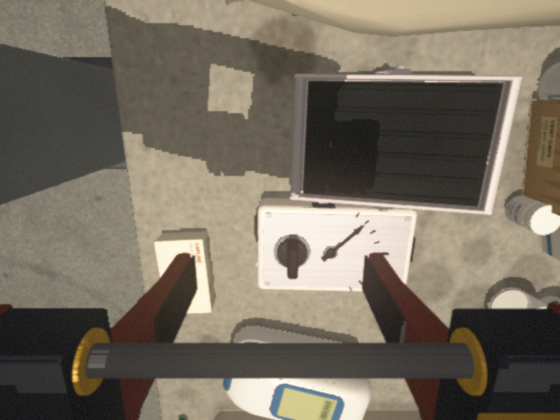

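The dial is clear: knob at (292,255) with its bar along the image vertical, pointer from its pivot (328,255) to its tip (367,223), box top corners near (259,208), (415,211), (409,290) and (259,289). I'll refine these in a crop.

Run:
```python
from h import *
im=cv2.imread('pics/w2.png')
cv2.imwrite('pics/w2c.png',cv2.resize(im[195:300,245:430],None,fx=4.3,fy=4.3,interpolation=cv2.INTER_CUBIC))
```

```text
(no output)
```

View pics/w2c.png

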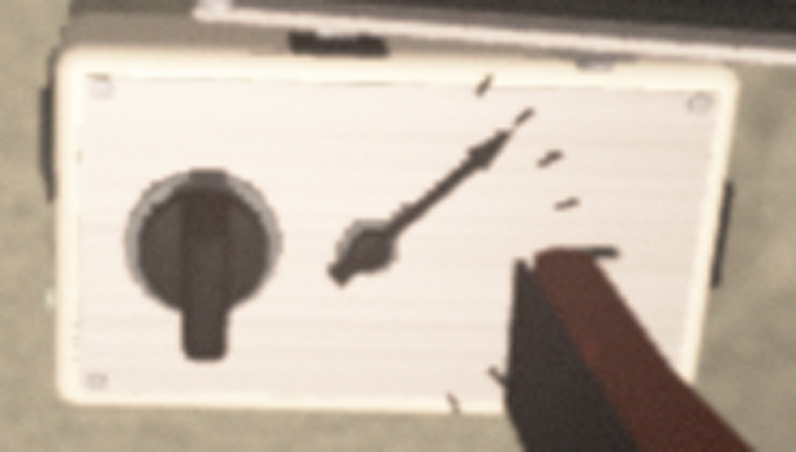

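Run:
```python
from h import *
from scipy.optimize import least_squares
np.set_printoptions(precision=2,suppress=True)
d=np.load('w2.npy',allow_pickle=True).item()
f=lambda u,v:np.array([u/4.3+245,v/4.3+195])
# outer box corners extrapolated, z44 (slightly rounded)
obs=[((-130,-68,44),f(58,46)),((40,-68,44),f(739,66)),((-130,-168,44),f(58,405)),((-50,-118,47),f(370,248)),((-92,-118,50),f(204,243))]
P=np.array([o[0] for o in obs],float);U=np.array([o[1] for o in obs])
def w(p): c,s=np.cos(p[2]),np.sin(p[2]); return np.c_[p[0]+c*P[:,0]-s*P[:,1],p[1]+s*P[:,0]+c*P[:,1],P[:,2]]
r=least_squares(lambda p:(proj(d,w(p))-U).ravel(),[640,-10,0])
p=r.x;print(p,r.fun.reshape(-1,2)); K=w(p)[4];print('knob',K)
a=world(d,[f(370,248),f(508,132)],47);v=(a[1]-a[0]);print('pointer len',np.hypot(*v[:2]),'ang rel',np.arctan2(v[1],v[0])-p[2])
a=world(d,[f(370,248),f(615,252)],45);v=(a[1]-a[0]);print('zero',np.hypot(*v[:2]),'ang world',np.arctan2(v[1],v[0]))
a=world(d,[f(206,175),f(204,357)],78);print('bar ends',a)
o=ctrl.get_obs();M=R.from_rotvec(o['orientation']).as_matrix();print('tool delta',M.T@(np.array([K[0],K[1],56])-o['ee_pos'])/25, np.arctan2(M[1,0],M[0,0]))
# wedge from top view
d=grab('top');b=cams.cut_out('top','wedge')[0];ys,xs=np.nonzero(b['pixels']);rr=cv2.minAreaRect(np.c_[xs,ys].astype(np.float32));print(b['p'],world(d,cv2.boxPoints(rr),20)[:,:2])
```

```text
[645.01 -10.58  -0.03] [[-1.14 -0.6 ]
 [ 3.25 -0.81]
 [-1.9   1.17]
 [-0.06 -0.16]
 [-0.3   1.1 ]]
knob [ 549.44 -125.7    50.  ]
pointer len 44.66019645785778 ang rel 0.7891727369241694
zero 61.87973533268832 ang world -0.01980970231261304
bar ends [[ 548.96  -95.68   78.  ]
 [ 548.9  -141.08   78.  ]]
tool delta [-2.61  0.54  6.68] 1.5672291705763521
0.64 [[553.94  13.5 ]
 [595.23  13.14]
 [589.19 -69.45]
 [548.34 -68.3 ]]
```

Request:
{"op": "move_arm", "data": {
  "steps": [
    [[-0.87,0.18,0],0,0],
    [[-0.87,0.18,0],0,0],
    [[-0.87,0.18,0],0,0],
    [[0,0,0.95],0,0],
    [[0,0,0.95],0,0],
    [[0,0,0.95],0,0],
    [[0,0,0.95],0,0],
    [[0,0,0.95],0,0],
    [[0,0,0.95],0,0],
    [[0,0,0.95],0,0],
    [[0,0,0],0,0],
    [[0,0,0],0,0.5],
    [[0,0,0],0,1],
    [[0,0,0],0,1],
    [[0,0,0],0,1],
    [[0,0,0],0,1],
    [[0,0,0],0,1],
    [[0,0,0],0,1],
    [[0,0,0],0,1]
  ]
}}

```text
t: 7.93
ee_pos: [549.8, -125.7, 56.7]
orientation: [2.225, 2.217, 0.0]
ft_force: [0.1, -0.2, -0.1]
width: 37.8
grasp_force: 0.0
```

Request:
{"op": "move_arm", "data": {
  "steps": [
    [[0,0,0],0,1],
    [[0,0,0],0,1],
    [[0,0,0],0,1],
    [[0,0,0],0,1],
    [[0,0,0],0,1],
    [[0,0,0],0,1],
    [[0,0,0],0,1],
    [[0,0,0],0,1]
  ]
}}

```text
t: 8.6
ee_pos: [549.0, -125.7, 56.3]
orientation: [-2.225, -2.217, 0.001]
ft_force: [-3.7, -1.4, 4.0]
width: 11.1
grasp_force: 30.0
```

Request:
{"op": "move_arm", "data": {
  "steps": [
    [[0,0,0],1,1],
    [[0,0,0],1,1],
    [[0,0,0],1,1],
    [[0,0,0],1,1],
    [[0,0,0],1,1],
    [[0,0,0],1,1],
    [[0,0,0],1,1],
    [[0,0,0],1,1],
    [[0,0,0],1,1],
    [[0,0,0],1,1],
    [[0,0,0],1,1],
    [[0,0,0],1,1],
    [[0,0,0],1,1],
    [[0,0,0],1,1],
    [[0,0,0],1,1],
    [[0,0,0],1,1],
    [[0,0,0],1,1],
    [[0,0,0],1,1],
    [[0,0,0],0.2,1],
    [[0,0,0],0,1]
  ]
}}

```text
t: 10.27
ee_pos: [548.4, -125.2, 56.3]
orientation: [-3.14, 0.035, 0.004]
ft_force: [-6.3, 1.5, 5.9]
width: 10.8
grasp_force: 30.0
```

Run:
```python
from h import *
np.set_printoptions(precision=3,suppress=True)
o=ctrl.get_obs();M=R.from_rotvec(o['orientation']).as_matrix();print(o['t'],o['ee_pos'],o['qpos'],'toolx',np.arctan2(M[1,0],M[0,0]),o['width'],o['ft_force'],o['moment'])
d=grab('wrist','w3.png');np.save('w3.npy',{k:d[k] for k in('xyz','rotation','K')},allow_pickle=True)
for t in ['pointer','knob','platform']:
    print(t,[(np.round(b['rect'],1).tolist(),round(b['p'],2)) for b in cams.boxes_of('wrist',t)[:2]])
c,s=np.cos(-.025),np.sin(-.025)
P=[[645+c*x+118*s,-10.6+s*x-118*c,47] for x in(-50,-4,12)];print(proj(d,P))
```

```text
10.2667 [ 548.384 -125.157   56.304] [-0.246  0.576  1.857  0.     0.711  1.347] toolx -0.022173986515759695 10.788209285142583 [-6.293  1.482  5.933] [ 0.218  1.216 -0.043]
pointer [([281.6, 155.8, 19.5, 110.4], 0.74), ([194.0, 160.4, 388.0, 319.5], 0.56)]
knob [([281.3, 276.6, 50.0, 84.7], 0.66)]
platform [([94.8, 134.8, 185.7, 268.1], 0.94), ([194.2, 160.6, 386.9, 320.4], 0.49)]
[[279.946 186.849]
 [280.239  92.419]
 [280.353  55.658]]
```

View pics/w3.png

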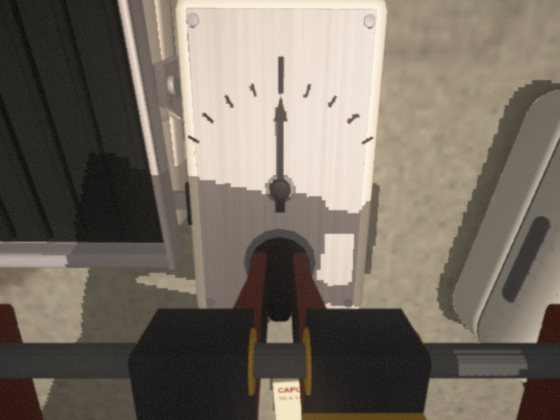

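The pointer, from pivot (280,188) to tip (280,97), lines up with the long zero mark at (281,56..94). I'll release the knob and go to the wedge.

Request:
{"op": "move_arm", "data": {
  "steps": [
    [[0,0,0],0,0.6],
    [[0,0,0],0,0.6],
    [[0,0,0],0,0.6],
    [[0,0,0],0,0.6],
    [[0,0,0],0,0.6],
    [[0,0,0],0,0.6],
    [[0,0,-1],0,0.6],
    [[0,0,-1],0,0.6],
    [[0,0,-1],0,0.6],
    [[0,0,-1],0,0.6],
    [[0,0,-1],0,0.6],
    [[0,0,-1],0,0],
    [[0,0,-1],0,0],
    [[-1,0,0],0,0],
    [[-1,0,0],0,0],
    [[-1,0,0],0,0],
    [[-1,0,0],0,0],
    [[-1,0,0],0,0],
    [[-1,0,0],0,0],
    [[-1,0,0],0,0]
  ]
}}

```text
t: 12.13
ee_pos: [373.5, -121.9, 231.4]
orientation: [3.141, -0.033, 0.0]
ft_force: [0.1, 0.1, -0.2]
width: 87.2
grasp_force: 0.0
```

Request:
{"op": "move_arm", "data": {
  "steps": [
    [[0,0,0],-1,0],
    [[0,0,0],-1,0],
    [[0,0,0],-1,0],
    [[0,0,0],-1,0],
    [[0,0,0],-1,0],
    [[0,0,0],-1,0],
    [[0,0,0],-1,0],
    [[0,0,0],-1,0],
    [[0,0,0],-1,0],
    [[0,0,0],-1,0],
    [[0,0,0],-1,0],
    [[0,0,0],-1,0],
    [[0,0,0],-1,0],
    [[0,0,0],-1,0],
    [[0,0,0],-1,0],
    [[0,0,0],-1,0],
    [[0,0,0],-1,0],
    [[0,0,0],-1,0]
  ]
}}

```text
t: 13.63
ee_pos: [374.7, -122.1, 231.5]
orientation: [2.24, 2.203, 0.0]
ft_force: [-0.7, -0.0, 0.6]
width: 87.7
grasp_force: 0.0
```

Run:
```python
from h import *
np.set_printoptions(precision=2,suppress=True)
o=ctrl.get_obs();M=R.from_rotvec(o['orientation']).as_matrix();print(o['t'],o['ee_pos'],o['qpos'],'toolx',np.degrees(np.arctan2(M[1,0],M[0,0])))
d=grab('top')
f=lambda u,v:(u/4+160,v/4+160)
print('tail/nose rough',world(d,[f(285,285)],46),world(d,[f(378,262)],6))
for b in cams.cut_out('top','wedge')[:2]:
    ys,xs=np.nonzero(b['pixels']);print(b['p'],b['rect'],world(d,cv2.boxPoints(cv2.minAreaRect(np.c_[xs,ys].astype(np.float32))),15)[:,:2])
```

```text
13.6333 [ 374.74 -122.05  231.5 ] [-0.35  0.06  2.1  -0.    0.98 -0.33] toolx 89.05171527388788
tail/nose rough [[410.08 233.15  46.  ]] [[479.25 167.51   6.  ]]
```

Request:
{"op": "move_arm", "data": {
  "steps": [
    [[1,0,0],0,0],
    [[1,0,0],0,0],
    [[1,0,0],0,0],
    [[1,0,0],0,0],
    [[1,0,0],0,0],
    [[1,0,0],0,0],
    [[1,0,0],0,0],
    [[1,0,0],0,0],
    [[1,0,0],0,0],
    [[1,0,0],0,0],
    [[1,0,0],0,0],
    [[0.5,0,0],0,0],
    [[0,0,0],0,0],
    [[0,0,0],0,0]
  ]
}}

```text
t: 14.9
ee_pos: [380.5, 165.6, 231.3]
orientation: [2.245, 2.198, -0.001]
ft_force: [-0.2, -0.9, 0.7]
width: 87.9
grasp_force: 0.0
```

Run:
```python
from h import *
np.set_printoptions(precision=2,suppress=True)
o=ctrl.get_obs();M=R.from_rotvec(o['orientation']).as_matrix();print(o['t'],o['ee_pos'],'toolx',np.degrees(np.arctan2(M[1,0],M[0,0])))
d=grab('wrist','w4.png');np.save('w4.npy',{k:d[k] for k in('xyz','rotation','K')},allow_pickle=True)
for b in cams.cut_out('wrist','wedge')[:2]:
    ys,xs=np.nonzero(b['pixels']);print(b['p'],b['rect'],cv2.boxPoints(cv2.minAreaRect(np.c_[xs,ys].astype(np.float32))).tolist())
```

```text
14.9 [380.54 165.65 231.34] toolx 88.79777137802775
0.75 [328.6, 146.4, 105.7, 93.4] [[272.1707458496094, 124.53659057617188], [296.1707458496094, 94.53659057617188], [383.8536682128906, 164.68292236328125], [359.8536682128906, 194.68292236328125]]
0.46 [484.8, 300.8, 124.7, 55.0] [[419.1690979003906, 321.369873046875], [425.1858215332031, 275.24163818359375], [546.9404296875, 291.1226806640625], [540.9237060546875, 337.25091552734375]]
```

View pics/w4.png

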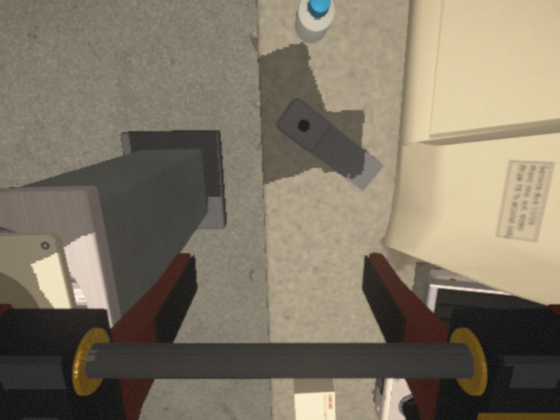

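The wedge block's tail corners are at (296,98) and (277,120), its hole is at (304,126), and its nose corners are at (383,165) and (364,190). The analyser's front edge runs down column ~405.

Run:
```python
from h import *
from scipy.optimize import least_squares
np.set_printoptions(precision=2,suppress=True)
d=np.load('w4.npy',allow_pickle=True).item()
P=np.array([(-62.5,18,46),(-62.5,-18,46),(62.5,18,12),(62.5,-18,12)],float);U=np.array([(296,98),(276,120),(383,164),(364,190)],float)
def w(p): c,s=np.cos(p[2]),np.sin(p[2]); return np.c_[p[0]+c*P[:,0]-s*P[:,1],p[1]+s*P[:,0]+c*P[:,1],P[:,2]]
r=least_squares(lambda p:(proj(d,w(p))-U).ravel(),[440,200,-.76])
print(r.x,np.degrees(r.x[2]),r.fun.reshape(-1,2))
print('hole/top z46',world(d,(304,126),46))
for uv in [(413,20),(410,60),(402,140),(392,215),(386,250)]:
    print(uv,[world(d,uv,z)[0,:2].round() for z in (80,150,250,350)])
```

```text
[438.16 207.84  -0.66] -37.66127880881633 [[ 1.04 -4.56]
 [-1.01  4.46]
 [ 0.91  0.66]
 [-0.99 -0.22]]
hole/top z46 [[406.4  229.69  46.  ]]
(413, 20) [array([493., 314.]), array([469., 299.]), array([433., 278.]), array([398., 257.])]
(410, 60) [array([494., 284.]), array([469., 276.]), array([434., 264.]), array([398., 252.])]
(402, 140) [array([493., 217.]), array([468., 224.]), array([433., 233.]), array([398., 243.])]
(392, 215) [array([489., 146.]), array([465., 169.]), array([432., 201.]), array([398., 233.])]
(386, 250) [array([486., 109.]), array([463., 140.]), array([430., 184.]), array([397., 228.])]
```

Request:
{"op": "move_arm", "data": {
  "steps": [
    [[0,-1,0],0,0],
    [[0,0,0],-1,0],
    [[0,0,0],-1,0],
    [[0,0,0],-1,0],
    [[0,0,0],-1,0],
    [[0,0,0],-1,0],
    [[0,0,0],-1,0],
    [[0,0,0],-1,0],
    [[0,0,0],-1,0],
    [[0,0,0],-1,0],
    [[0,0,0],-1,0],
    [[0,0,0],-1,0],
    [[0,0,0],-1,0],
    [[0,0,0],-1,0],
    [[0,0,0],-1,0],
    [[0,0,0],-1,0],
    [[0,0,0],-0.2,0],
    [[0,0,0],0,0]
  ]
}}

```text
t: 16.5
ee_pos: [355.8, 165.1, 231.5]
orientation: [0.42, 3.113, -0.0]
ft_force: [-0.4, 0.4, 0.4]
width: 87.7
grasp_force: 0.0
```

Request:
{"op": "move_arm", "data": {
  "steps": [
    [[-0.25,0.8,0],0,0],
    [[-0.25,0.8,0],0,0],
    [[-0.25,0.8,0],0,0],
    [[-0.25,0.8,0],0,0],
    [[0,0,0.9],0,0],
    [[0,0,0.9],0,0],
    [[0,0,0.9],0,0],
    [[0,0,0.9],0,0],
    [[0,0,0],0,0],
    [[0,0,0],0,0]
  ]
}}

```text
t: 17.33
ee_pos: [400.3, 235.9, 140.9]
orientation: [-0.419, -3.111, 0.003]
ft_force: [-1.2, -0.6, 0.2]
width: 87.9
grasp_force: 0.0
```

Run:
```python
from h import *
np.set_printoptions(precision=2,suppress=True)
o=ctrl.get_obs();M=R.from_rotvec(o['orientation']).as_matrix();print(o['t'],o['ee_pos'],'toolx',np.degrees(np.arctan2(M[1,0],M[0,0])),o['qpos'])
d=grab('wrist','w5.png');np.save('w5.npy',{k:d[k] for k in('xyz','rotation','K')},allow_pickle=True)
```

```text
17.3333 [400.25 235.87 140.87] toolx 164.66775716528872 [ 0.51  0.32  2.04  0.    0.79 -0.8 ]
```

View pics/w5.png

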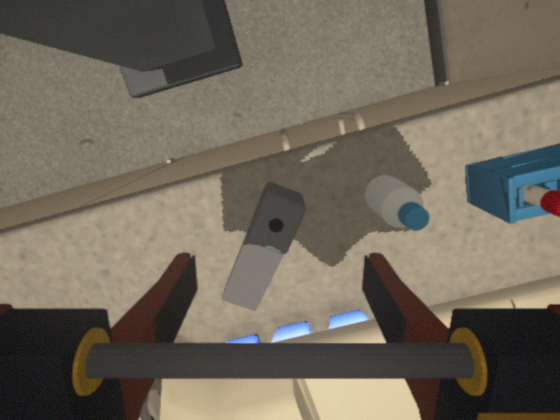

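The wedge's hole is at (276,225), its block top corners are at (268,184) and (304,198), and its nose corners are at (222,298) and (258,310). The bottle is to the right at (400,200).

Run:
```python
from h import *
from scipy.optimize import least_squares
np.set_printoptions(precision=2,suppress=True)
d=np.load('w5.npy',allow_pickle=True).item()
P=np.array([(-62.5,18,46),(-62.5,-18,46),(62.5,18,12),(62.5,-18,12),(-39.5,0,46)],float);U=np.array([(305,196),(267,182),(257,311),(221,299),(276,225)],float)
# +y of wedge: nose toward image down -> left of nose dir = +y
def w(p): c,s=np.cos(p[2]),np.sin(p[2]); return np.c_[p[0]+c*P[:,0]-s*P[:,1],p[1]+s*P[:,0]+c*P[:,1],P[:,2]]
r=least_squares(lambda p:(proj(d,w(p))-U).ravel(),[440,200,-.7])
print(r.x,np.degrees(r.x[2]),r.fun.reshape(-1,2))
x,y,t=r.x
for s in(-39.5,-46): print('block',s,x+s*np.cos(t),y+s*np.sin(t))
print('TCP at z33 proj',proj(d,[(400.25,235.87,46)]), 'bottle base approx',world(d,(385,195),20))
```

```text
[434.14 208.29  -0.62] -35.52666022531772 [[ 2.05  5.28]
 [-3.24  3.76]
 [ 0.6  -3.29]
 [ 1.58 -2.47]
 [-0.53 -5.1 ]]
block -39.5 401.9888006711369 231.2395038516812
block -46 396.69880671455684 235.0165349528699
TCP at z33 proj [[280.49 216.44]] bottle base approx [[413.33 325.37  20.  ]]
```

Request:
{"op": "move_arm", "data": {
  "steps": [
    [[0,-0.05,1],0,0],
    [[0,-0.05,1],0,0],
    [[0,0,1],0,0],
    [[0,0,1],0,0],
    [[0,0,1],0,0],
    [[0,0,0],0,0],
    [[0,0,0],0,0],
    [[0,0,0],0,0.4],
    [[0,0,0],0,0.5],
    [[0,0,0],0,1],
    [[0,0,0],0,1],
    [[0,0,0],0,1],
    [[0,0,0],0,1],
    [[0,0,0],0,1],
    [[0,0,0],0,1],
    [[0,0,0],0,1],
    [[0,0,0],0,1],
    [[0,0,0],0,1],
    [[0,0,0],0,1],
    [[0,0,0],0,1]
  ]
}}

```text
t: 19.05
ee_pos: [400.2, 234.2, 16.6]
orientation: [-0.416, -3.114, -0.0]
ft_force: [-1.2, 0.3, 6.0]
width: 38.2
grasp_force: 29.0
```

Request:
{"op": "move_arm", "data": {
  "steps": [
    [[0,0,0],0,1],
    [[0,0,0],0,1],
    [[-0.12,-0.46,0],0,1],
    [[-0.12,-0.46,0],0,1],
    [[-0.12,-0.46,0],0,1],
    [[-0.12,-0.46,0],0,1],
    [[-0.12,-0.46,0],0,1],
    [[-0.12,-0.46,0],0,1],
    [[-0.12,-0.46,0],0,1],
    [[-0.12,-0.46,0],0,1],
    [[-0.12,-0.46,0],0,1],
    [[-0.12,-0.46,0],0,1],
    [[-0.12,-0.46,0],0,1],
    [[-0.12,-0.46,0],0,1],
    [[-0.12,-0.46,0],0,1],
    [[-0.12,-0.46,0],0,1],
    [[-0.12,-0.46,0],0,1],
    [[-0.12,-0.46,0],0,1],
    [[-0.12,-0.46,0],0,1],
    [[0,0,0],0,1]
  ]
}}

```text
t: 20.72
ee_pos: [397.4, 29.8, 16.6]
orientation: [-0.418, -3.113, 0.001]
ft_force: [-0.7, -4.8, 8.1]
width: 38.1
grasp_force: 28.9
```

Request:
{"op": "move_arm", "data": {
  "steps": [
    [[0,0,0],-0.5,1],
    [[0,0,0],-0.5,1],
    [[0,0,0],-0.5,1],
    [[0,0,0],-0.5,1],
    [[0,0,0],-0.5,1],
    [[0,0,0],-0.25,1],
    [[0,0,0],0,1],
    [[0,0,0],0,1]
  ]
}}

```text
t: 21.38
ee_pos: [398.1, 31.1, 16.6]
orientation: [0.041, 3.141, -0.0]
ft_force: [1.1, -0.5, 5.3]
width: 38.0
grasp_force: 28.9
```

Run:
```python
from h import *
np.set_printoptions(precision=2,suppress=True)
o=ctrl.get_obs();M=R.from_rotvec(o['orientation']).as_matrix();print(o['t'],o['ee_pos'],'toolx',np.degrees(np.arctan2(M[1,0],M[0,0])),o['qpos'],o['width'],o['grasp_force'],o['ft_force'])
d=grab('wrist','w6.png');np.save('w6.npy',{k:d[k] for k in('xyz','rotation','K')},allow_pickle=True)
s=grab('scene')
a=cv2.imread('pics/w6.png')[100:400,130:430];b=s['image'][180:300,230:380,::-1]
cv2.imwrite('pics/m6.png',np.hstack([cv2.resize(a,(400,400)),cv2.resize(b,(400,320),interpolation=cv2.INTER_CUBIC)[:,:] if 0 else cv2.copyMakeBorder(cv2.resize(b,(400,320),interpolation=cv2.INTER_CUBIC),0,80,0,0,0)]))
```

```text
21.3833 [398.12  31.06  16.62] toolx 178.5154566950377 [ 0.05  0.52  2.22 -0.    0.41 -1.5 ] 38.01012471805316 28.896992951631546 [ 1.09 -0.54  5.28]
```

View pics/m6.png

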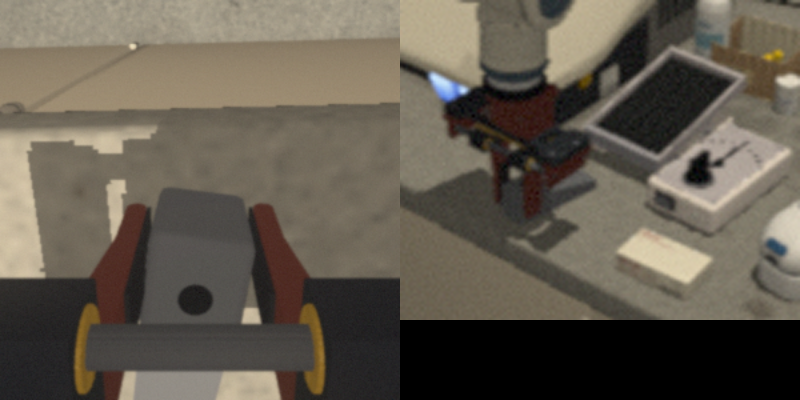

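The wedge is held but still skewed ~6° between the pads: tail corners at crop (163,188) and (243,197), hole at (195,299). I'll work out the skew and regrip aligned.

Run:
```python
from h import *
np.set_printoptions(precision=2,suppress=True)
d=np.load('w6.npy',allow_pickle=True).item()
f=lambda u,v:(u*.75+130,v*.75+100)
# tail top edge (front row), second edge of tail top (bevel), side edges at z46, hole
for n,p,q in [('tail edge',f(163,188),f(243,197)),('bevel row',f(157,228),f(251,238)),('left side',f(152,235),f(139,320)),('right side',f(251,240),f(240,318))]:
    a=world(d,[p,q],46);v=a[1]-a[0];print(n,a[:,:2].ravel(),np.degrees(np.arctan2(v[1],v[0])))
print('hole',world(d,f(195,299),46))
```

```text
tail edge [368.91  19.45 372.67  44.76] 81.55538198811244
bevel row [382.84  16.8  387.29  47.42] 81.72878958878266
left side [385.33  15.03 418.15   8.6 ] -11.079617813463468
right side [388.03  47.43 418.28  43.84] -6.766799157245093
hole [[410.13  28.38  46.  ]]
```

Request:
{"op": "move_arm", "data": {
  "steps": [
    [[0,0,0],0,0.4],
    [[0,0,0],0,0.4],
    [[0,0,0],0,0.4],
    [[0,0,0],0,0.4],
    [[0,0,0],0.7,0.4],
    [[0,0,0],0.7,0.4],
    [[-0.24,0,0],0,0.4],
    [[0,0,0],0,0.4],
    [[0,0,0],0,1],
    [[0,0,0],0,1],
    [[0,0,0],0,1],
    [[0,0,0],0,1],
    [[0,0,0],0,1],
    [[0,0,0],0,1],
    [[0,0,0],0,1],
    [[0,0,0],0,1],
    [[0,0,0],0,1],
    [[0,0,0],0,1]
  ]
}}

```text
t: 22.98
ee_pos: [404.0, 31.2, 16.4]
orientation: [-0.231, -3.133, 0.0]
ft_force: [-0.0, 0.8, -1.5]
width: 35.8
grasp_force: 29.8
```

Request:
{"op": "move_arm", "data": {
  "steps": [
    [[0,0,0],-0.45,1],
    [[0,0,0],-0.45,1],
    [[0,0,0],-0.45,1],
    [[0,-0.35,0],0,1],
    [[0,-0.35,0],0,1],
    [[0,-0.35,0],0,1],
    [[0,-0.35,0],0,1],
    [[0,0,0],0,1],
    [[0,0,0],0,1]
  ]
}}

```text
t: 23.73
ee_pos: [403.0, -4.6, 16.4]
orientation: [-0.05, -3.141, -0.0]
ft_force: [-1.0, 0.0, -1.5]
width: 36.0
grasp_force: 29.8
```

Run:
```python
from h import *
np.set_printoptions(precision=2,suppress=True)
o=ctrl.get_obs();M=R.from_rotvec(o['orientation']).as_matrix();print(o['t'],o['ee_pos'],'toolx',np.degrees(np.arctan2(M[1,0],M[0,0])),o['width'],o['grasp_force'],o['ft_force'],M[:,2])
d=grab('wrist','w7.png');np.save('w7.npy',{k:d[k] for k in('xyz','rotation','K')},allow_pickle=True)
s=grab('scene')
a=cv2.imread('pics/w7.png')[100:400,130:430];b=s['image'][180:300,230:380,::-1]
cv2.imwrite('pics/m7.png',np.hstack([cv2.resize(a,(400,400)),cv2.copyMakeBorder(cv2.resize(b,(400,320),interpolation=cv2.INTER_CUBIC),0,80,0,0,0)]))
for t in ['pointer','platform']:print(t,[(np.round(b['rect'],1).tolist(),round(b['p'],2)) for b in cams.boxes_of('scene',t)[:2]])
```

```text
23.7333 [402.99  -4.56  16.42] toolx 178.1679964504191 36.000898713207135 29.838919937610626 [-1.04  0.01 -1.49] [-0.  0. -1.]
pointer []
platform [([330.4, 220.7, 59.3, 47.4], 0.85), ([344.8, 243.2, 5.0, 16.7], 0.45)]
```

View pics/m7.png

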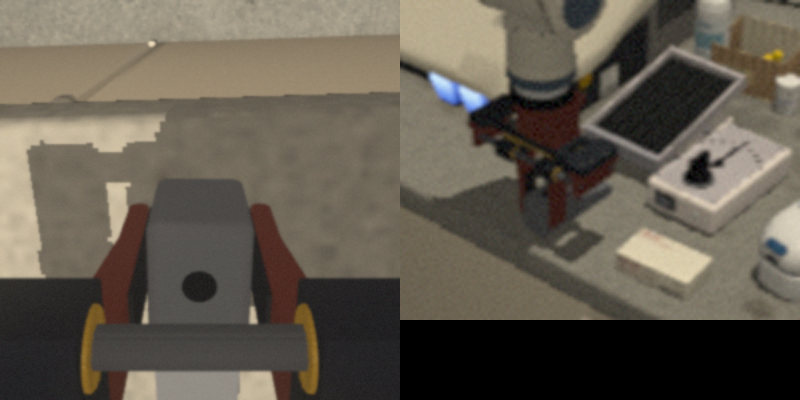

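Request:
{"op": "move_arm", "data": {
  "steps": [
    [[-0.4,0,0],0,1],
    [[-0.4,0,0],0,1],
    [[-0.4,0,0],0,1],
    [[-0.4,0,0],0,1],
    [[-0.4,0,0],0,1],
    [[-0.4,0,0],0,1],
    [[-0.4,0,0],0,1],
    [[0,0,0],0,1],
    [[0,0,0],0,1]
  ]
}}

```text
t: 24.68
ee_pos: [473.5, -5.8, 16.3]
orientation: [0.047, 3.141, 0.0]
ft_force: [1.2, 0.0, 1.3]
width: 35.8
grasp_force: 30.0
```

Request:
{"op": "move_arm", "data": {
  "steps": [
    [[-0.1,0,0],0,1],
    [[-0.1,0,0],0,1],
    [[-0.1,0,0],0,1],
    [[0,0,0],0,1],
    [[0,0,0],0,1]
  ]
}}

```text
t: 25.1
ee_pos: [480.7, -6.1, 16.4]
orientation: [0.047, 3.141, -0.0]
ft_force: [-0.1, 0.1, -1.0]
width: 35.7
grasp_force: 30.0
```

Request:
{"op": "move_arm", "data": {
  "steps": [
    [[-0.08,0,0],0,1],
    [[-0.08,0,0],0,1],
    [[0,0,0],0,1],
    [[0,0,0],0,1]
  ]
}}

```text
t: 25.43
ee_pos: [484.7, -6.2, 16.4]
orientation: [0.047, 3.141, -0.0]
ft_force: [0.2, 0.4, -2.4]
width: 35.7
grasp_force: 30.0
```

Request:
{"op": "move_arm", "data": {
  "steps": [
    [[-0.08,0,0],0,1],
    [[-0.08,0,0],0,1],
    [[0,0,0],0,1],
    [[0,0,0],0,1]
  ]
}}

```text
t: 25.77
ee_pos: [487.9, -6.3, 16.3]
orientation: [-0.047, -3.14, -0.0]
ft_force: [-2.9, 0.9, -0.9]
width: 36.1
grasp_force: 30.0
```

Request:
{"op": "move_arm", "data": {
  "steps": [
    [[-0.08,0,0],0,1],
    [[-0.08,0,0],0,1],
    [[0,0,0],0,1],
    [[0,0,0],0,1]
  ]
}}

```text
t: 26.1
ee_pos: [488.3, -6.3, 16.2]
orientation: [-0.047, -3.133, -0.0]
ft_force: [-11.9, -0.5, 10.8]
width: 35.5
grasp_force: 30.0
```

Request:
{"op": "move_arm", "data": {
  "steps": [
    [[-0.08,0,0],0,1],
    [[-0.08,0,0],0,1],
    [[0,0,0],0,1],
    [[0,0,0],0,1]
  ]
}}

```text
t: 26.43
ee_pos: [489.4, -6.3, 15.9]
orientation: [-0.047, -3.128, -0.0]
ft_force: [-19.2, -0.0, 17.0]
width: 35.9
grasp_force: 30.0
```

Request:
{"op": "move_arm", "data": {
  "steps": [
    [[-0.08,0,0],0,1],
    [[-0.08,0,0],0,1],
    [[0,0,0],0,1],
    [[0,0,0],0,1]
  ]
}}

```text
t: 26.77
ee_pos: [492.2, -6.4, 15.6]
orientation: [-0.046, -3.125, -0.0]
ft_force: [-21.8, 0.4, 18.0]
width: 36.0
grasp_force: 30.0
```

Request:
{"op": "move_arm", "data": {
  "steps": [
    [[-0.08,0,0],0,1],
    [[-0.06,0,0],0,1],
    [[0,0,0],0,1],
    [[0,0,0],0,1]
  ]
}}

```text
t: 27.1
ee_pos: [495.5, -6.4, 15.6]
orientation: [-0.046, -3.125, -0.001]
ft_force: [-21.5, -0.2, 17.3]
width: 35.8
grasp_force: 30.0
```

Run:
```python
from h import *
np.set_printoptions(precision=2,suppress=True)
o=ctrl.get_obs();M=R.from_rotvec(o['orientation']).as_matrix();print(o['t'],o['ee_pos'],o['width'],o['grasp_force'],o['ft_force'],o['moment'])
d=grab('wrist','w8.png');s=grab('scene','s8.png')
old=cv2.imread('pics/scene0.png')
a=cv2.imread('pics/w8.png')[100:400,130:430];b=s['image'][190:280,285:385,::-1];c=old[190:280,285:385]
r=lambda i:cv2.resize(i,(400,360),interpolation=cv2.INTER_CUBIC)
cv2.imwrite('pics/m8.png',np.hstack([r(a),r(b)]))
```

```text
27.1 [495.54  -6.42  15.57] 35.82420284233257 30.002877116203308 [-21.54  -0.24  17.26] [ 0.11  3.56 -0.04]
```

View pics/m8.png

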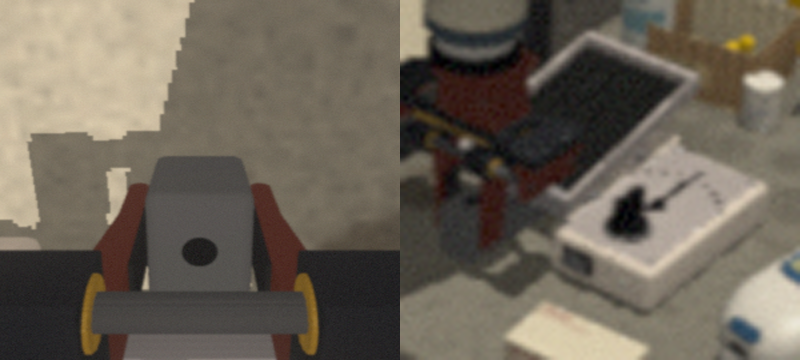

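The grip holds straight (hole at (200,251), slid back about 3 mm) and the pointer is still on its mark. The tool is also pressing down with 17 N, which adds friction, so I'll ease it upward slightly.

Request:
{"op": "move_arm", "data": {
  "steps": [
    [[0,0,-0.04],0,1],
    [[0,0,-0.04],0,1],
    [[0,0,0],0,1],
    [[0,0,0],0,1],
    [[0,0,0],0,1]
  ]
}}

```text
t: 27.62
ee_pos: [498.7, -6.5, 16.8]
orientation: [-0.046, -3.131, -0.0]
ft_force: [-9.3, -0.4, -6.7]
width: 36.1
grasp_force: 30.0
```

Run:
```python
from h import *
np.set_printoptions(precision=3,suppress=True)
o=ctrl.get_obs();M=R.from_rotvec(o['orientation']).as_matrix();print(o['t'],o['ee_pos'],o['width'],o['ft_force'],o['moment'],M[:,2])
d=grab('wrist','w9.png')
g=lambda f:cv2.cvtColor(cv2.imread('pics/'+f),cv2.COLOR_BGR2GRAY)
# hole centre (dark blob on block) in w7,w8,w9
for f in('w7.png','w8.png','w9.png'):
    c=g(f)[285:335,255:305];m=(c<35).astype(np.uint8);ys,xs=np.nonzero(m);print(f,c.min(),len(xs),xs.mean()+255,ys.mean()+285)
# platform lift: optical shift between scene0 and now on platform vs control box
s=grab('scene','s9.png');a,b=g('scene0.png').astype(np.float32),g('s9.png').astype(np.float32)
for n,(r0,r1,c0,c1) in {'rear right plat':(196,236,328,362),'box':(236,262,340,372)}.items():
    print(n,cv2.phaseCorrelate(a[r0:r1,c0:c1],b[r0:r1,c0:c1],cv2.createHanningWindow((c1-c0,r1-r0),cv2.CV_32F)))
```

```text
27.6167 [498.728  -6.539  16.773] 36.05818830421456 [-9.34  -0.428 -6.651] [ 0.082  1.786 -0.033] [-0.01  0.   -1.  ]
w7.png 21 360 279.1138888888889 314.55833333333334
w8.png 22 376 279.27659574468083 309.70212765957444
w9.png 20 381 279.3307086614173 309.07086614173227
rear right plat ((0.19647923091059738, 0.5539594140521977), 0.9951859984132979)
box ((-0.04789802244365404, 0.34784189135046795), 1.0931729900616187)
```

Request:
{"op": "move_arm", "data": {
  "steps": [
    [[-0.08,0,0],0,1],
    [[-0.08,0,0],0,1],
    [[-0.08,0,0],0,1],
    [[0,0,0.01],0,1],
    [[0,0,0],0,1],
    [[0,0,0],0,1],
    [[0,0,0],0,1]
  ]
}}

```text
t: 28.3
ee_pos: [505.0, -6.7, 16.6]
orientation: [-0.046, -3.132, -0.0]
ft_force: [-9.6, -0.0, -5.0]
width: 35.7
grasp_force: 30.0
```

Run:
```python
from h import *
np.set_printoptions(precision=3,suppress=True)
o=ctrl.get_obs();M=R.from_rotvec(o['orientation']).as_matrix();print(o['t'],o['ee_pos'],o['width'],o['grasp_force'],o['ft_force'],o['moment'],M[:,2])
d=grab('wrist','w10.png')
g=lambda f:cv2.cvtColor(cv2.imread('pics/'+f),cv2.COLOR_BGR2GRAY)
for f in('w10.png',):
    c=g(f)[285:335,255:305];ys,xs=np.nonzero(c<35);print(f,xs.mean()+255,ys.mean()+285)
s=grab('scene','s10.png');t=grab('top','t10.png');b=g('s10.png').astype(np.float32)
for ref,now,rois in (('scene0.png','s10.png',{'plat':(196,236,328,362),'box':(236,262,340,372)}),('top0.png','t10.png',{'plat':(172,215,305,335),'box':(200,240,322,352)})):
  a,b=g(ref).astype(np.float32),g(now).astype(np.float32)
  for n,(r0,r1,c0,c1) in rois.items():
    print(ref,n,cv2.phaseCorrelate(a[r0:r1,c0:c1],b[r0:r1,c0:c1],cv2.createHanningWindow((c1-c0,r1-r0),cv2.CV_32F)))
# full platform image and pointer check
i=s['image'][190:280,285:385,::-1];j=t['image'][165:250,280:360,::-1]
r=lambda i:cv2.resize(i,(400,400),interpolation=cv2.INTER_CUBIC)
cv2.imwrite('pics/m10.png',np.hstack([r(i),r(j)]))
```

```text
28.3 [504.969  -6.746  16.603] 35.67299176203571 29.999257922172546 [-9.59  -0.016 -5.026] [ 0.065  1.652 -0.053] [-0.01  0.   -1.  ]
w10.png 279.328 309.104
scene0.png plat ((0.041300530023807625, 0.5238530288276593), 1.0748308963245816)
scene0.png box ((-0.08302705226745744, 0.3265261048789103), 1.154498893905569)
top0.png plat ((-0.03808820410888991, 0.4055320415192014), 0.60504669825236)
top0.png box ((-0.18747402625761822, -0.032468077746138135), 0.9748977073033651)
```

View pics/m10.png

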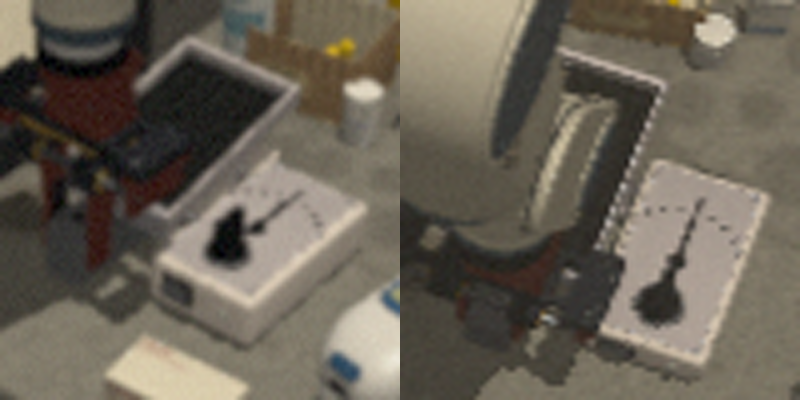

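The platform is carried by the wedge: about 18 mm of travel past contact less about 2.4 mm of slip gives a lift near 3.9 mm, or about 0.043 rad. The pointer is on the zero mark and the forces are steady. I'll settle and hand in.

Request:
{"op": "move_arm", "data": {
  "steps": [
    [[0,0,0],0,1],
    [[0,0,0],0,1],
    [[0,0,0],0,1],
    [[0,0,0],0,1],
    [[0,0,0],0,1],
    [[0,0,0],0,1]
  ]
}}

```text
t: 28.95
ee_pos: [505.0, -6.7, 16.6]
orientation: [-0.046, -3.132, -0.0]
ft_force: [-9.9, 1.1, -4.6]
width: 35.7
grasp_force: 30.0
```

```bash
python3 -c "
from h import *
o=ctrl.get_obs();print(o['t'],o['ee_pos'],o['ft_force'],o['grasp_force']);print(ctrl.close_job())"
```

```text
28.95 [504.97758479  -6.72910405  16.61021507] [-9.89132123  1.13368943 -4.62888409] 29.999091625213623
the job is handed in; nothing more can be done
None
```

I turned the stroke knob until the pointer sat on the zero mark, and the gripped wedge now holds the platform front up about 0.043 rad (roughly 2.6 mm at the bumpers), estimated from wedge travel, not measured at the gap; I handed it in at 29 s but got no verdict back.

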